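# Load the fat fuse cartridge into the spring-contact fuse base

## Task

Put the fat white fuse cartridge into the empty fuse base on the bench: one end against the sprung contact plate, pushing it back, and the other end pressed down behind the copper stop, so that the fuse lies level, fully home in its bed and held by the spring when you let go.

Things in the scene. Friction and masses are not known exactly. Their poses are not given: they have to be found in the camera images.
- fuse_mid (a point): Centre of the fat fuse: cylinder 27 mm diameter, 60 mm long (along its x axis), white ceramic with brass end caps, ends alike, about 90 g. Lies level on a wooden vee cradle (foot 76 x 50 x 6 mm, vee narrower than the fuse), axis 36 mm above the bench; grip it across its middle. Like cradles carry bystanders: a thin fuse (14 mm diameter, 51 long) and a steel dowel (30 mm, 90 long).
- seat (a point): Where the fat fuse's centre belongs in the fuse base, 36 mm above the bench. x: level along the bed, from the fixed stop to the sprung plate; z up. Base: fixed black foot plate 130 x 76 x 6 mm with a vee bed 22 mm wide that centres the fuse. The free gap from stop to plate is 54 mm, the fuse 60 mm: push the plate back over 6 mm (about 12 is good) before lowering the other end.
- stop (a point): Top edge (middle) of the fixed copper stop, 36 mm wide, at x = -39, z = +3 mm from the seat point. Its upright face is at x = -30 mm from the seat point up to 6 mm below it; above that it leans outwards at 45 degrees as a lead-in to this edge. A level fuse passes over it with its axis 17 mm or more above the seat point.
- contact (a joint): Travel of the upright copper contact plate along the seat's +x, m: 0 free (face 24 mm from the seat point), 0.020 end stop, about 0.006 with the fuse home. Springs back; 3 N to start, 5.4 N at 6 mm, 11 N at 20 mm. Plate 36 mm wide, from 14 mm below to 28 mm above the seat point; spring and black housing block (24 mm above the seat point, 51 to 63 mm along x) behind it.

How it is judged:
By the outcome, as a careful person would: the job done as asked, in the order asked, and still so for the second after the job is handed in, with the robot touching nothing.
It also fails if it takes over 38 s, if anything falls off the work surface, if the arm or the gripper's body presses on something with over 40 N, if the wrist force passes 120 N, or if a joint passes its speed limit or range.

## Robot

A 6-joint arm with a two-finger parallel gripper is mounted at the origin on the work surface. World frame = base frame: x ahead of the robot, y to its left, z up, the work surface at z = 0. Lengths are in mm, angles in rad, forces in N, time in s.
With the tool pointing down it reaches from about 350 to 775 mm from the base axis. Payload 7.3 kg.
Tool frame: the origin (TCP) lies midway between the tips of the shut fingers; the grasp point (between the pads) lies 19 mm behind it; z points along the fingers, y is the line along which they close (so a half turn about z gives the same grasp; the last joint's range is limited). The gripper opens to 92 mm and grips with 3 to 60 N. Pads are 19 mm wide; open, the fingers measure 130 mm over their backs; the gripper's body (75 mm by 190 mm) begins 47 mm behind the grasp point.
Start: joints at [-1.305, 0.342, 1.524, -0, 1.275, -0.146], TCP at [210.16, -481.121, 226.741] pointing down, gripper open.
Joint ranges: [-2.53, 2.53], [-0.77, 2.02], [0.04, 2.7], [-1, 4.14], [0.28, 2.66], [-3.11, 3.11]. Speed limits (rad/s): [2.57, 2.57, 3.14, 3.14, 3.14, 3.14].

## Interface

Orientations are given as [roll, pitch, yaw] about the fixed x, y, z axes, in that order (R = Rz(yaw) Ry(pitch) Rx(roll)).
In Python, from plant import bot gives the robot as it stands.
- The arm moves only by the tool jog_arm, never from a script. Its arguments are lists of equal length, an entry for each row: "dp": the shift along the tool's x, y, z in m, a list of three; "twist": the turn about the tool's z in degrees. A call has 1 to 10 rows; each row shifts and turns the commanded pose from where the row before left it, along the tool's axes as they then stand; what a row does not reach is not made up. A row lasts 1/8 s, in which the tool goes at most 62.5 mm and 10.7 degrees, less where a joint would pass 70% of its speed; a pose out of reach is approached as far as the arm can. A call is refused whole if a number of a shift passes 0.0625 or a number of a turn 10.7, either way. A call with a gripper value outside its range is refused whole. "jaw" is the finger opening in m, from 0 to 0.0918, set as the call begins (left out, the last holds). The fingers move at their own pace and stop on an object; the grip force is fixed at half the most. Time passes only in rows, so rows that do not move let the fingers close. It gives the time, the measured TCP pose, the force, the opening and the grip force at its end, in the units of the state.
- bot.get_obs(): the state, without advancing time (a new reading comes with each control period).
- bot.capture(name): name is "scene" or "top" or "wrist"; returns the picture (480x640x3 uint8, blue, green, red); there is no depth.
- bot.camera_params(name): a dict with "fx", "fy", "cx", "cy" (pixels), "R" (3x3) and "t" (3): a world point X has camera coordinates R X + t. Camera axes: x right, y down, z forward; pixel columns grow to the right and rows downward; lengths in mm; the calibration is good to about 2 mm. A picture is of the moment at which its call begins: read the wrist's pose just before it. camera_params takes no time and is no camera call; for the wrist camera it gives the pose at the moment of the call.
- bot.close_job(): hands the job in; it is judged then, once.
Trained networks look in the newest picture that a camera, given by its name, has taken for a name from the list of things; names that differ only in an ending like _2 or _b are one class to them, and where a whole thing is asked for, a point or a joint stands for the part that bears it (a point fixed in the world has none). Each returns a list of dicts, best first, with "confidence" (0 to 1); they miss things now and then, are a little off and sometimes report something else, mostly with a low value. They report only what shows in the picture. A call takes as long as a camera call.
- bot.find_in(camera, label): "bbox" ([centre column, centre row, width, height] in pixels, round what is visible of it).
- bot.masks_of(camera, label): "pixels" (480x640 bool, what is visible of it) and "bbox" ([centre column, centre row, width, height] in pixels, round what is visible of it).
The state is a dict: "time": time; "joint_positions": joint angles; "dq": joint speeds; "tau": joint torques, N m; "tool_pos": TCP position; "tcp_rot": TCP orientation; "contact_force": force on the tool from outside, world axes, zero at the start; "moment": the same for the moment, N m; "grip_width": finger opening in mm; "finger_force": force on a finger pad.
Only numpy, scipy, OpenCV 4.12 (cv2) and the standard library are available. Lean on these libraries where they do the work, as an engineer would, in place of code of your own. Each camera call takes 0.05 s, during which the arm holds its last target. There are 200 camera calls.

## Working session

There is one attempt and no reset: what is moved stays moved. The work goes in short steps, Python scripts to look and compute and a tool call to move; the robot and the scene stay as the last step left them, time stands still between calls to the robot, and variables do not carry over. Pictures are saved under pics/ and viewed, at most 10 in all, crops included, and the job is handed in when it is done.

Besides the shell and the picture viewer there is one more tool, called after "Request:" as a command line: name --pt "numbers of a row" for each row, then --argument value for the rest. jog_arm: Moves the arm, as the interface text tells. Its arguments: {"type":"object","properties":{"dp":{"type":"array"},"twist":{"type":"array"},"jaw":{"type":"number"}},"required":["dp","twist"]}

```bash
mkdir -p pics; python3 - <<'E'
from plant import bot
import cv2
for c in ("scene","top"):
    cv2.imwrite(f"pics/{c}0.png",bot.capture(c))
    for l in ("fuse_mid","seat","stop","contact"):
        print(c,l,[(round(d["confidence"],2),[round(float(v)) for v in d["bbox"]]) for d in bot.find_in(c,l)][:3])
    p=bot.camera_params(c);print(p)
print(bot.get_obs())
E
```

```text
scene fuse_mid [(0.58, [247, 256, 19, 38]), (0.35, [359, 177, 56, 71])]
scene seat [(0.95, [357, 177, 55, 74])]
scene stop [(0.7, [357, 177, 55, 73])]
scene contact [(0.69, [362, 162, 22, 23]), (0.68, [248, 258, 20, 39])]
{'fx': 579.868215978766, 'fy': 579.868215978766, 'cx': 316.1404641535037, 'cy': 250.10444580513706, 'R': array([[ 0.87985415,  0.47522954, -0.00368165],
       [ 0.37943842, -0.70712597, -0.59665681],
       [-0.28615233,  0.52357402, -0.80248806]]), 't': array([-474.68827608, -185.70116888, 1170.63550283])}
top fuse_mid [(0.59, [350, 314, 42, 25])]
top seat [(0.71, [203, 272, 76, 50])]
top stop [(0.82, [201, 268, 80, 46])]
top contact [(0.84, [186, 267, 18, 24])]
{'fx': 530.0669047501715, 'fy': 530.0669047501715, 'cx': 327.38722908983135, 'cy': 239.51580300713175, 'R': array([[ 0.01365497, -0.99978273,  0.01574935],
       [-0.9837626 , -0.01625178, -0.17873731],
       [ 0.17895443, -0.01305297, -0.98377077]]), 't': array([-34.90323552, 572.94769462, 887.09204321])}
{'time': 0.5, 'joint_positions': array([-1.30503236e+00,  3.42036591e-01,  1.52415692e+00,  4.56927773e-06,
        1.27541022e+00, -1.45996472e-01]), 'dq': array([ 4.48607224e-05,  7.20885671e-04, -6.80636430e-04, -5.69933669e-04,
        4.16021614e-04,  6.41718547e-04]), 'tau': array([ 6.17510414e-04, -4.30811012e+01, -2.44312567e+01,  7.18482560e-02,
        4.89766861e-02, -1.03511201e-05]), 'tool_pos': array([ 210.13777935, -481.09875964,  226.70160078]), 'tcp_rot': array([-3.14158233e+00, -5.93564915e-06,  4.11759106e-01]), 'contact_force': array([-0.34041693, -0.19459798,  0.25604595]), 'moment': array([0.03140345, 0.02490579, 0.02067566]), 'finger_force': 0.0, 'grip_width': 92.02785080372666}
```

View pics/top0.png

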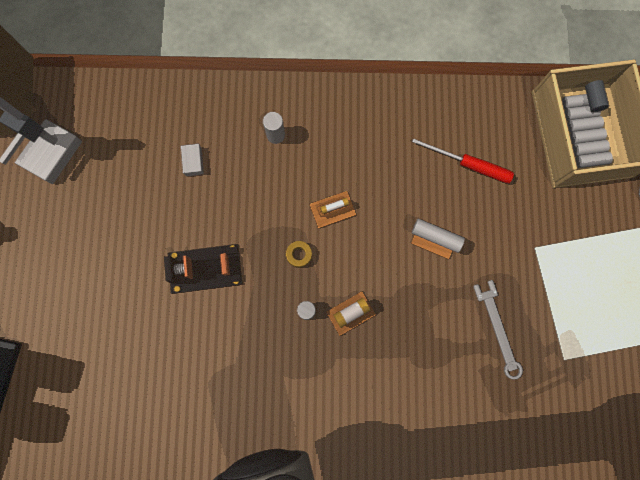

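View pics/scene0.png

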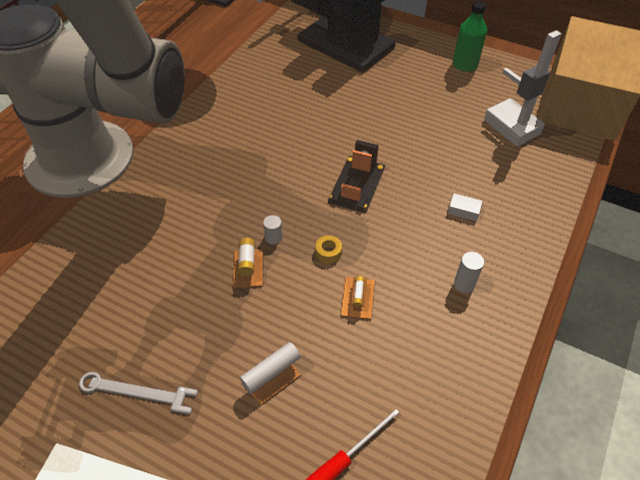

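The top view shows the fat fuse at about (351,313). The base is centred near (203,269), with the plate at (186,267) on the left and the stop at (225,264) on the right. I'll compute rough positions and approach the fuse.

```bash
cat > h.py <<'E'
from plant import bot
import numpy as np, cv2
def back(p,uv,z):
    "world point on the plane z seen at pixel uv"
    R,t=np.array(p["R"]),np.array(p["t"]); c=-R.T@t
    d=R.T@np.array([(uv[0]-p["cx"])/p["fx"],(uv[1]-p["cy"])/p["fy"],1])
    return c+d*(z-c[2])/d[2]
def rel(target_xy, yaw):
    "shift in tool axes (tool down) and twist degrees from the current pose to xy, yaw"
    o=bot.get_obs(); y=o["tcp_rot"][2]; d=np.array(target_xy)-o["tool_pos"][:2]
    return np.array([np.cos(y)*d[0]+np.sin(y)*d[1], np.sin(y)*d[0]-np.cos(y)*d[1]]).round(1), o["tool_pos"].round(1), np.degrees(y).round(2), "twist", -np.degrees(yaw-y).round(2)
E
python3 - <<'E'
from h import *
p=bot.camera_params("top")
a,b=back(p,(337,320),42),back(p,(367,306),42)
f=back(p,(351,313),42)
print(f,np.degrees(np.arctan2(*(a-b)[1::-1])),np.linalg.norm(a-b))
s,e=back(p,(225,264),39),back(p,(187,267),55); print(s,e,"can",back(p,(306,310),40))
d=(e-s)/np.linalg.norm((e-s)[:2]); print(s+39*d, np.degrees(np.arctan2(d[1],d[0])))
yaw=np.arctan2(*(a-b)[1::-1]); print(rel(f[:2],yaw))
E
```

```text
[445.37491251 -69.4425955   42.        ] 115.53945128462169 58.00965365547921
[528.5649075  154.78156279  39.        ] [520.15650264 217.62826678  55.        ] can [449.53906931   9.31299563  40.        ]
[523.39309135 193.43712278  48.84123145] 97.62047914070538
(array([ 380.3, -283.1]), array([ 210.1, -481.1,  226.7]), np.float64(23.59), 'twist', np.float64(-91.95))
```

Request:
jog_arm --pt "0.0475 -0.0354 0" --pt "0.0475 -0.0354 0" --pt "0.0475 -0.0354 0" --pt "0.0475 -0.0354 0" --pt "0.0475 -0.0354 0" --pt "0.0475 -0.0354 0" --pt "0.0475 -0.0354 0" --pt "0.0475 -0.0354 0" --twist '[0,0,0,0,0,0,0,0]'

```text
time: 1.5
tool_pos: [445.9, -67.7, 227.0]
tcp_rot: [3.141, -0.001, 0.412]
contact_force: [0.1, -1.3, 0.1]
grip_width: 91.9
finger_force: 0.0
```

Request:
jog_arm --pt "0 0 0" --pt "0 0 0" --pt "0 0 0" --pt "0 0 0" --pt "0 0 0" --pt "0 0 0" --pt "0 0 0" --pt "0 0 0" --pt "0 0 0" --pt "0 0 0" --twist '[-10.2,-10.2,-10.2,-10.2,-10.2,-10.2,-10.2,-10.2,-10.4,0]'

```text
time: 2.75
tool_pos: [445.1, -69.5, 226.8]
tcp_rot: [3.142, 0.0, 2.016]
contact_force: [-0.8, 0.4, 0.4]
grip_width: 91.8
finger_force: 0.0
```

```bash
python3 - <<'E'
from h import *
p=bot.camera_params("wrist"); im=bot.capture("wrist"); cv2.imwrite("pics/w1.png",im)
print(p); o=bot.get_obs(); print(o["tool_pos"],o["tcp_rot"],o["time"])
for m in bot.masks_of("wrist","fuse_mid")[:2]:
    r=cv2.minAreaRect(np.argwhere(m["pixels"])[:,::-1].astype(np.float32)); b=cv2.boxPoints(r)
    print(m["confidence"],m["bbox"],r,b)
E
```

```text
{'fx': 360.6542120722457, 'fy': 360.6542120722457, 'cx': 319.1774219441565, 'cy': 239.5177313593552, 'R': array([[ 0.90265772,  0.430358  ,  0.00101534],
       [ 0.41040312, -0.86150852,  0.29895208],
       [ 0.12953115, -0.2694347 , -0.95426758]]), 't': array([-372.89772977, -279.76645324,  315.38887919])}
[445.04635118 -69.49965389 226.76675267] [3.14150183e+00 1.93749067e-04 2.01369596e+00] 2.8
0.64 [319.6, 216.1, 33.2, 62.9] ((320.5762634277344, 213.747314453125), (65.6793441772461, 27.55081558227539), 84.17366027832031) [[303.53833 182.47568]
 [330.94684 179.6789 ]
 [337.6142  245.01895]
 [310.2057  247.81573]]
```

View pics/w1.png

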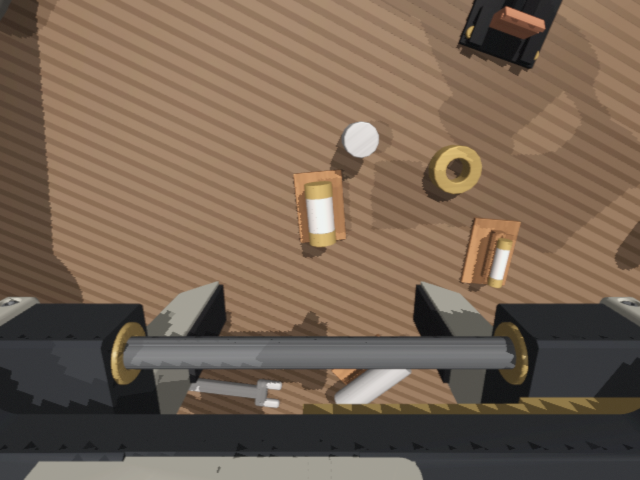

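```bash
python3 - <<'E'
from h import *
p=bot.camera_params("wrist"); print("cam",-p["R"].T@p["t"])
for z in (36,49.5):
    a,b=back(p,(317.5,181),z),back(p,(321,245.5),z); d=a-b
    print(z,a,b,(a+b)/2,np.linalg.norm(d),np.degrees(np.arctan2(d[1],d[0])))
# can
print("can", back(p,(361,140),40))
E
```

```text
cam [410.73425884   4.50981493 384.96530799]
36 [431.06748539 -41.33965384  36.        ] [462.29459826 -99.08956692  36.        ] [446.68104182 -70.21461038  36.        ] 65.6519995105756 118.40142125429365
49.5 [430.28087837 -39.56593074  49.5       ] [460.29994559 -95.08174259  49.5       ] [445.29041198 -67.32383666  49.5       ] 63.11219978523256 118.40142125429365
can [450.98971524  10.48596041  40.        ]
```

The wrist view shows the fat fuse from (318,182) to (321,245) on its cradle, with the fingers lined up across it. The can at (361,140) is clear. Estimate: centre (446,-69), axis yaw about 117.5°. Next I descend and grip.

Request:
jog_arm --pt "0 0 0.05" --pt "0 0 0.05" --pt "0 0 0.05" --pt "0 0 0.03" --pt "0 0 0.02" --pt "0 0 0.01" --pt "0 0 0" --twist '[-2,0,0,0,0,0,0]'

```text
time: 3.72
tool_pos: [445.0, -69.5, 16.5]
tcp_rot: [-3.141, -0.0, 2.051]
contact_force: [0.4, 0.3, 1.1]
grip_width: 91.7
finger_force: 0.0
```

Request:
jog_arm --pt "0 0 0" --pt "0 0 0" --pt "0 0 0" --pt "0 0 0" --pt "0 0 0" --pt "0 0 0" --twist '[0,0,0,0,0,0]' --jaw 0.02

```text
time: 4.47
tool_pos: [445.0, -69.5, 16.7]
tcp_rot: [-3.142, 0.0, 2.052]
contact_force: [0.1, -0.4, 0.1]
grip_width: 36.7
finger_force: 0.0
```

Request:
jog_arm --pt "0 0 0" --pt "0 0 0" --pt "0 0 0" --pt "0 0 0" --twist '[0,0,0,0]'

```text
time: 4.97
tool_pos: [445.5, -69.5, 16.9]
tcp_rot: [3.141, 0.001, 2.052]
contact_force: [2.7, 2.5, 2.2]
grip_width: 24.8
finger_force: 29.6
```

Request:
jog_arm --pt "0 0 -0.02" --pt "0 0 -0.05" --pt "0 0 -0.05" --pt "0 0 0" --pt "0 0 0" --pt "0 0 0" --twist '[0,0,0,9.9,9.9,0]'

```text
time: 5.72
tool_pos: [444.3, -69.5, 136.4]
tcp_rot: [-3.14, -0.0, 1.708]
contact_force: [-0.3, 0.4, -0.7]
grip_width: 24.9
finger_force: 29.6
```

```bash
python3 - <<'E'
from h import *
print(rel((530,110),np.radians(97.7)))
E
```

```text
(array([166. , 109.5]), array([444.3, -69.5, 136.4]), np.float64(97.88), 'twist', np.float64(0.18))
```

Request:
jog_arm --pt "0.0415 0.0274 0" --pt "0.0415 0.0274 0" --pt "0.0415 0.0274 0" --pt "0.0415 0.0273 0" --pt "0 0 0" --pt "0 0 0" --twist '[0,0,0,0,0,0]'

```text
time: 6.48
tool_pos: [530.2, 109.6, 135.9]
tcp_rot: [-3.139, 0.0, 1.71]
contact_force: [-0.5, 1.4, -1.9]
grip_width: 24.7
finger_force: 29.6
```

```bash
python3 - <<'E'
from h import *
p=bot.camera_params("wrist"); im=bot.capture("wrist"); cv2.imwrite("pics/w2.png",im)
o=bot.get_obs(); print(o["tool_pos"],o["tcp_rot"],o["time"],"cam",-p["R"].T@p["t"])
np.savez("w2.npz",R=p["R"],t=p["t"])
for l in ("fuse_mid","stop","contact"):
  for m in bot.masks_of("wrist",l)[:2]:
    r=cv2.minAreaRect(np.argwhere(m["pixels"])[:,::-1].astype(np.float32))
    print(l,m["confidence"],m["bbox"],r)
E
```

```text
[530.2507226  109.08838565 136.14875737] [-3.13974939e+00  3.68380142e-04  1.70827084e+00] 6.525 cam [519.90610253 190.73976041 294.11498636]
fuse_mid 0.94 [315.7, 330.1, 68.0, 151.5] ((320.8329772949219, 326.5367431640625), (154.72952270507812, 65.30770111083984), 86.12147521972656)
stop 0.76 [329.0, 103.2, 105.6, 202.0] ((328.5, 103.5), (197.0, 107.0), 90.0)
contact 0.94 [329.2, 61.1, 60.4, 50.3] ((330.5, 61.5), (49.0, 61.0), 90.0)
```

View pics/w2.png

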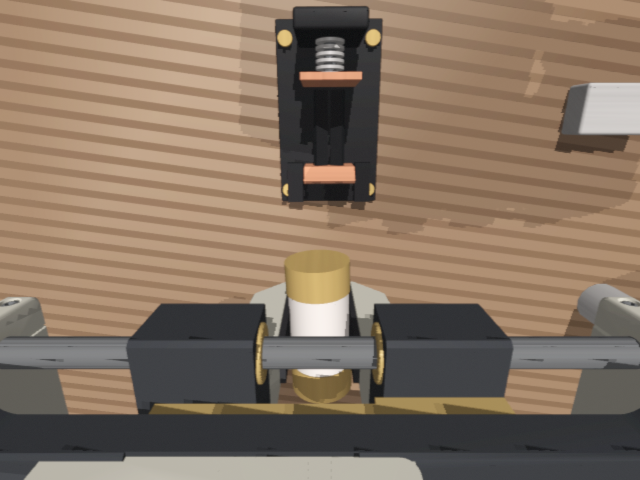

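The fuse is held level near its middle, with its front cap at (318,256). The base is ahead, with the stop at (330,174) and the plate at (330,78). I'll zoom in for exact edges.

```bash
python3 - <<'E'
import cv2
im=cv2.imread("pics/w2.png")
a=cv2.resize(im[0:210,265:395],None,fx=2.85,fy=2.85,interpolation=cv2.INTER_CUBIC)
b=cv2.resize(im[240:410,265:395],None,fx=2.85,fy=2.85,interpolation=cv2.INTER_CUBIC)
b=cv2.copyMakeBorder(b,0,a.shape[0]-b.shape[0],0,0,cv2.BORDER_CONSTANT)
cv2.imwrite("pics/w2z.png",cv2.hconcat([a,b])); print(a.shape)
E
```

```text
(598, 370, 3)
```

View pics/w2z.png

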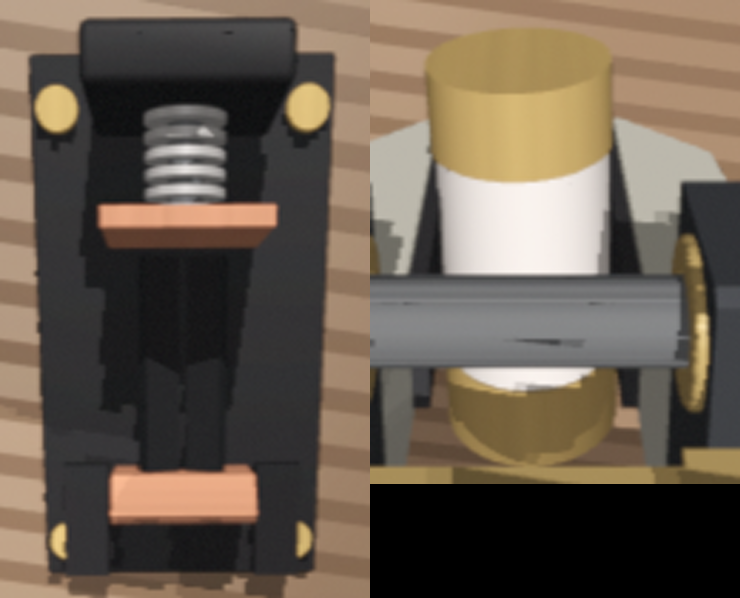

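```bash
cat >> h.py <<'E'
def P(c,r,z,r0=0):
    p=dict(bot.camera_params("wrist")); s=np.load("w2.npz"); p["R"],p["t"]=s["R"],s["t"]
    return back(p,(c/2.85+265,r/2.85+r0),z)
E
python3 - <<'E'
from h import *
S={"plate":P(188,228,64),"stopbot":P(183.5,472,30),"stoptop":P(183.5,515,39),"footTL":P(29,56,6),"footTR":P(334,54,6),"footBL":P(50,573,6),"footBR":P(313,571,6),"fuse_end":P(149,61.5,155,240),"fuse_rear":P(161,465,168.5,240),"face_bot":P(149,28,141.5,240),"face_top":P(149,95,168.5,240)}
yaw=1.709; u=np.array([np.cos(yaw),np.sin(yaw)]); v=np.array([u[1],-u[0]]); t=np.array([530.25,109.3])
for k,x in S.items():
    d=x[:2]-t; print(k,x.round(1),"tool x,y:",(d@u).round(1),(d@v).round(1))
for z in (155,): 
  print("cap L/R front",[( (P(c,r,z,240)[:2]-t)@v).round(1) for c,r in ((57,62),(241,62))])
E
```

```text
plate [522.7 217.5  64. ] tool x,y: 108.2 7.5
stopbot [530.4 165.1  30. ] tool x,y: 55.2 7.9
stoptop [531.6 155.6  39. ] tool x,y: 45.6 7.7
footTL [478.8 257.4   6. ] tool x,y: 153.8 -30.5
footTR [553.2 268.2   6. ] tool x,y: 154.2 44.7
footBL [498.  129.5   6. ] tool x,y: 24.4 -29.2
footBR [571.9 140.4   6. ] tool x,y: 25.1 45.5
fuse_end [526.2 138.  155. ] tool x,y: 29.0 -0.0
fuse_rear [536.2  79.6 168.5] tool x,y: -30.2 1.8
face_bot [526.1 138.4 141.5] tool x,y: 29.4 -0.1
face_top [526.3 138.4 168.5] tool x,y: 29.4 0.1
cap L/R front [np.float64(-13.3), np.float64(13.3)]
```

Request:
jog_arm --pt "0.036 0.0038 0" --pt "0.0362 0.0038 0" --pt "0 0 0.04" --pt "0 0 0.03" --pt "0 0 0.015" --pt "0 0 0" --pt "0 0 0" --twist '[0,-0.5,0,0,0,0,0]'

```text
time: 7.55
tool_pos: [529.7, 182.2, 52.9]
tcp_rot: [3.139, -0.0, 1.715]
contact_force: [-0.5, -1.0, -1.3]
grip_width: 24.5
finger_force: 29.6
```

```bash
python3 - <<'E'
from h import *
u=np.array([np.cos(1.709),np.sin(1.709)]); v=np.array([u[1],-u[0]])
seat=np.array([530.25,109.3])+84.7*u+7.6*v
o=bot.get_obs(); print("seat",seat,"rel",rel(seat,np.radians(98.4)),o["tcp_rot"])
im=bot.capture("wrist"); cv2.imwrite("pics/w3.png",im)
E
```

```text
seat [526.10891191 194.23939833] rel (array([12.4, -1.8]), array([529.7, 182.2,  52.9]), np.float64(98.27), 'twist', np.float64(-0.13)) [ 3.13948582e+00 -1.20390170e-05  1.71510806e+00]
```

View pics/w3.png

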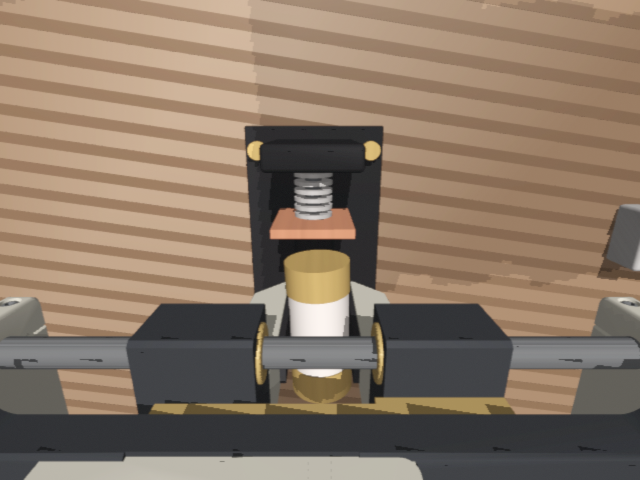

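The plate centre is at column 313 and the fuse at about 318, so the fuse is some 1.9 mm off to the side. This agrees with the measured TCP. I'll correct sideways and lower to 20 mm above the seat level.

Request:
jog_arm --pt "0 -0.0019 0" --pt "0 0 0.008" --pt "0 0 0.008" --pt "0 0 0" --pt "0 0 0" --twist '[0,0,0,0,0]'

```text
time: 8.22
tool_pos: [526.9, 182.1, 35.5]
tcp_rot: [-3.141, 0.0, 1.716]
contact_force: [0.8, 0.6, -2.0]
grip_width: 24.9
finger_force: 29.6
```

```bash
python3 - <<'E'
from h import *
print(rel((526.11,194.24),np.radians(98.4)))
E
```

```text
(array([12.1,  1. ]), array([526.9, 182.1,  35.5]), np.float64(98.3), 'twist', np.float64(-0.1))
```

Request:
jog_arm --pt "0 0.0005 -0.001" --pt "0.003 0 0" --pt "0.003 0 0" --pt "0.003 0 0" --pt "0.003 0 0" --pt "0.003 0 0" --pt "0.003 0 0" --pt "0 0 0" --pt "0 0 0" --twist '[0,0,0,0,0,0,0,0,0]'

```text
time: 9.35
tool_pos: [524.9, 199.2, 36.7]
tcp_rot: [-3.141, 0.001, 1.716]
contact_force: [1.4, -7.0, 0.4]
grip_width: 24.6
finger_force: 29.5
```

```bash
python3 - <<'E'
from h import *
print(rel((526.11,194.24),np.radians(98.4)), bot.get_obs()["contact_force"])
im=bot.capture("wrist"); cv2.imwrite("pics/w4.png",im)
E
```

```text
(array([-5. ,  0.5]), array([524.9, 199.2,  36.7]), np.float64(98.3), 'twist', np.float64(-0.1)) [ 1.37214697 -6.9884507   0.4270801 ]
```

View pics/w4.png

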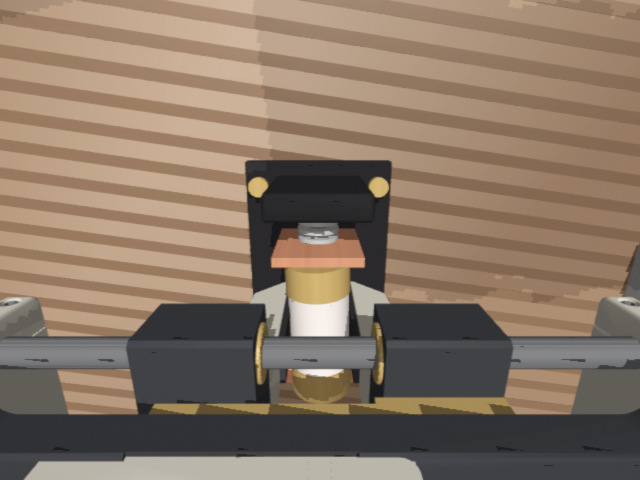

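The plate is pushed back (7 N, roughly 10 mm) and the fuse and plate are both at column 318. Next I lower.

Request:
jog_arm --pt "0 0 0.004" --pt "0 0 0.004" --pt "0 0 0.004" --pt "0 0 0.003" --pt "0 0 0.002" --pt "0 0 0" --pt "0 0 0" --twist '[0,0,0,0,0,0,0]'

```text
time: 10.28
tool_pos: [525.3, 199.2, 20.1]
tcp_rot: [3.141, 0.001, 1.715]
contact_force: [0.7, -7.2, 2.2]
grip_width: 24.8
finger_force: 29.5
```

Request:
jog_arm --pt "0 0 0.0015" --pt "0 0 0.001" --pt "0 0 0.0007" --pt "0 0 0" --pt "0 0 0" --twist '[0,0,0,0,0]'

```text
time: 10.9
tool_pos: [525.4, 199.5, 17.6]
tcp_rot: [3.14, 0.001, 1.716]
contact_force: [-0.8, -6.8, 7.6]
grip_width: 24.7
finger_force: 29.5
```

Request:
jog_arm --pt "0 0 0.0005" --pt "-0.0015 0 0" --pt "-0.0015 0 0" --pt "-0.0015 0 0" --pt "0 0 0" --pt "0 0 0" --twist '[0,0,0,0,0,0]'

```text
time: 11.65
tool_pos: [525.8, 196.1, 17.4]
tcp_rot: [3.14, -0.001, 1.715]
contact_force: [-3.1, -1.7, 10.0]
grip_width: 25.0
finger_force: 29.5
```

Request:
jog_arm --pt "0 0 0" --pt "0 0 0" --pt "0 0 0" --pt "0 0 0" --pt "0 0 0" --pt "0 0 0" --twist '[0,0,0,0,0,0]' --jaw 0.07

```text
time: 12.4
tool_pos: [525.4, 195.5, 15.9]
tcp_rot: [-3.141, 0.0, 1.715]
contact_force: [0.3, -0.4, 0.1]
grip_width: 69.7
finger_force: 0.0
```

Request:
jog_arm --pt "0 0 -0.01" --pt "0 0 -0.03" --pt "0 0 -0.05" --pt "0 0 -0.05" --pt "-0.02 0 -0.01" --pt "0 0 0" --pt "0 0 0" --twist '[0,0,0,0,0,0,0]'

```text
time: 13.28
tool_pos: [527.5, 175.5, 164.6]
tcp_rot: [-3.139, -0.0, 1.715]
contact_force: [-1.0, 0.6, -1.2]
grip_width: 69.8
finger_force: 0.0
```

```bash
python3 - <<'E'
from h import *
p=bot.camera_params("wrist"); im=bot.capture("wrist"); s=bot.capture("scene")
print(bot.get_obs()["tool_pos"],p["R"].tolist(),p["t"])
a=cv2.resize(im[150:350,240:400],None,fx=2.9,fy=2.9,interpolation=cv2.INTER_CUBIC)
b=cv2.resize(s[130:220,310:408],None,fx=3.3,fy=3.3,interpolation=cv2.INTER_CUBIC)
b=cv2.copyMakeBorder(b,0,a.shape[0]-b.shape[0],0,0,cv2.BORDER_CONSTANT)
cv2.imwrite("pics/w5.png",cv2.hconcat([a,b])); print(a.shape,b.shape)
E
```

```text
[527.51849995 175.83517529 164.51227066] [[0.989670412520079, 0.14334254506445399, -0.0023214988226872442], [0.13749260807957095, -0.9444463382703767, 0.2985245330808799], [0.04059873527360509, -0.29576008672930304, -0.954399137568796]] [-547.53129237   74.89872967  363.02684077]
(580, 464, 3) (580, 323, 3)
```

View pics/w5.png

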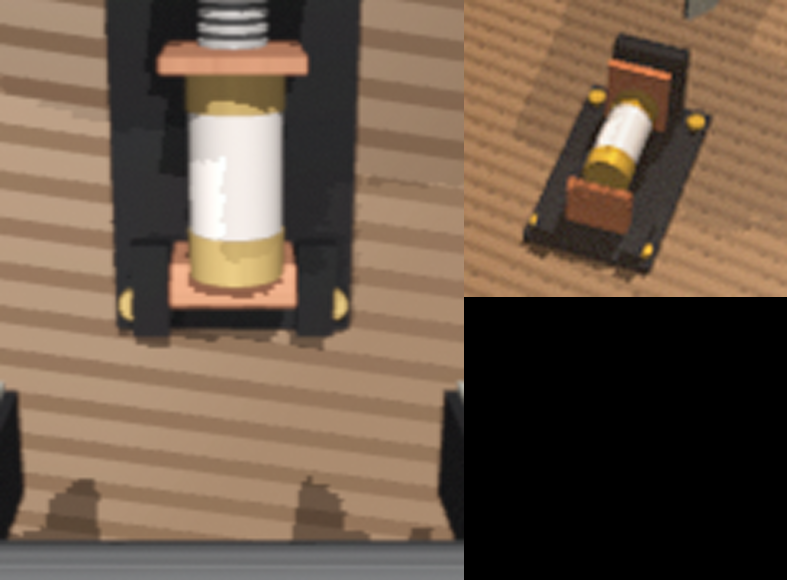

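The fuse lies between plate and stop. I'll check numerically that it is level and home, using its rear edge (322,249) and the plate edge (321,176).

```bash
python3 - <<'E'
from h import *
p=bot.camera_params("wrist"); y=np.radians(98.4); u=np.array([np.cos(y),np.sin(y)]); v=np.array([u[1],-u[0]])
def q(n,c,r,z):
    d=back(p,(c/2.9+240,r/2.9+150),z)[:2]-[526.11,194.24]; print(n,(d@u).round(1),(d@v).round(1))
q("rear top",237,288,49.5); q("plate",233,75,64); q("stop top",233,305,39); q("foot L",121,333,6);q("foot R",346,330,6)
print("caps widths: front/rear", q("fl",188,105,36),q("fr",285,105,36),q("rl",191,240,36),q("rr",284,240,36))
E
```

```text
rear top -30.3 1.2
plate 29.9 0.1
stop top -39.1 0.1
foot L -60.7 -36.3
foot R -59.7 36.7
fl 18.1 -12.2
fr 18.1 14.4
rl -20.5 -11.9
rr -20.5 14.6
caps widths: front/rear None None None None
```

The ends are home: rear at −30.3, plate at +29.9. The fuse sits about 1 mm off-centre in the vee though, so plate friction may be holding it on one flank. I'll press it down gently with the shut fingertips.

```bash
python3 - <<'E'
from h import *
print(rel((526.11,194.24),np.radians(98.4)))
E
```

```text
(array([18.4,  1.3]), array([527.5, 175.8, 164.5]), np.float64(98.29), 'twist', np.float64(-0.11))
```

Request:
jog_arm --pt "0.0182 0.001 0" --pt "0 0 0" --pt "0 0 0" --pt "0 0 0.03" --pt "0 0 0.04" --pt "0 0 0.025" --pt "0 0 0.01" --pt "0 0 0" --pt "0 0 0" --twist '[0,0,0,0,0,0,0,0,0]' --jaw 0.0

```text
time: 14.5
tool_pos: [527.5, 194.0, 62.1]
tcp_rot: [3.139, -0.0, 1.716]
contact_force: [-0.4, -0.3, 1.1]
grip_width: 0.7
finger_force: 0.0
```

Request:
jog_arm --pt "0 0 0.005" --pt "0 0 0.003" --pt "0 0 0.0015" --pt "0 0 0.001" --pt "0 0 0" --twist '[0,0,0,0,0]'

```text
time: 15.12
tool_pos: [526.7, 193.9, 50.4]
tcp_rot: [-3.141, 0.0, 1.716]
contact_force: [0.4, 0.5, -0.4]
grip_width: 0.4
finger_force: 0.0
```

Request:
jog_arm --pt "0 0 0.001" --pt "0 0 0.0005" --pt "0 0 0.0005" --pt "0 0 0" --twist '[0,0,0,0]'

```text
time: 15.62
tool_pos: [526.9, 194.0, 49.4]
tcp_rot: [3.141, 0.0, 1.716]
contact_force: [-1.9, -0.3, 7.4]
grip_width: 0.9
finger_force: 3.5
```

Request:
jog_arm --pt "0 0 0.001" --pt "0 0 0.001" --pt "0 0 0.001" --pt "0 0 0" --pt "0 0 0" --twist '[0,0,0,0,0]'

```text
time: 16.25
tool_pos: [527.1, 194.1, 48.9]
tcp_rot: [3.139, -0.0, 1.716]
contact_force: [-9.1, -1.7, 27.2]
grip_width: 0.2
finger_force: 13.5
```

Request:
jog_arm --pt "0 0 -0.01" --pt "0 0 -0.05" --pt "0 0 -0.05" --pt "-0.019 0 -0.005" --pt "0 0 0" --pt "0 0 0" --twist '[0,0,0,0,0,0]'

```text
time: 17.0
tool_pos: [528.5, 174.9, 158.9]
tcp_rot: [-3.138, -0.0, 1.715]
contact_force: [0.3, -0.2, -0.2]
grip_width: 0.4
finger_force: 0.0
```

```bash
python3 - <<'E'
from h import *
p=bot.camera_params("wrist"); im=bot.capture("wrist"); np.savez("w6.npz",R=p["R"],t=p["t"])
print(bot.get_obs()["tool_pos"])
a=cv2.resize(im[150:350,240:400],None,fx=2.9,fy=2.9,interpolation=cv2.INTER_CUBIC)
cv2.imwrite("pics/w6.png",a)
E
```

```text
[528.5577241  175.04943469 158.82295861]
```

View pics/w6.png

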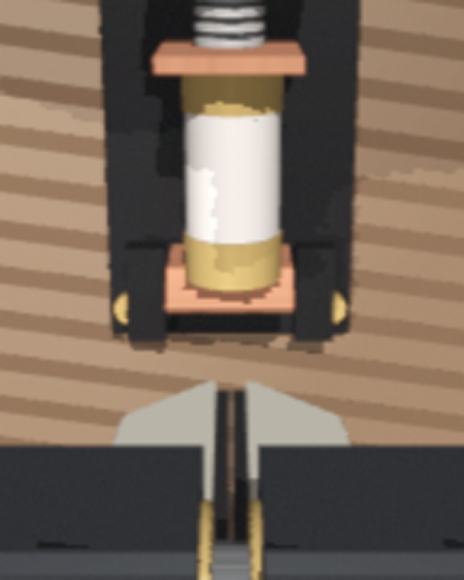

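```bash
python3 -c "
from plant import bot
print(bot.close_job())"
```

```text
the job is handed in; nothing more can be done
None
```

The fat fuse is in the base, lying between the sprung plate (pushed back about 6 mm) and the copper stop, pressed down into its bed and released; the job was handed in at about 17 s, but the last picture still showed it just under 1 mm off-centre, which I took to be measurement error.

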